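# Build up a pneumatic valve stack on its sub-base

## Task

Build up the valve stack on the sub-base that is screwed to the bench, ready for its tie bolts: first the shut-off plate, so that everything above it can be isolated, on it the pressure regulator, then the throttle plate, and the solenoid valve on top. Seat each module fully on the wide and narrow locating pins of the one below, faces flush, all operating ends at the same end as the sub-base's wide pin. Leave the hex keys, the small lidded box, the screwdriver and the dropper bottle where they are, the bottle standing.

Things in the scene. Friction and masses are not known exactly. Their poses are not given: they have to be found in the camera images.
- sub_base: Fixed sub-base: aluminium block 46 x 96 mm (x, y), top face at z = 30 mm, on a dark plate 78 x 150 x 6 mm; brass fittings stick out 18 mm at both short ends. On top, on the lengthwise centre line, two tapered steel pins 10 mm high: wide (11 mm dia.) at y = -32, narrow (6 mm) at y = +32 mm. Origin: at bench height under the block's centre. y axis starts within 0.35 rad of world +x.
- shutoff_plate: Shut-off plate, thinnest module: aluminium, 46 x 96 x 20 mm, black T-handle out 22 mm at the -y end. Origin: centre of underside; y lengthwise, grip across x. Top pins as on the sub-base; holes below, 12 deep: 14 mm wide at y = -32, 9 mm at y = +32, so it seats only with y the same way as the part below. All modules start flat on the bench, y within 0.35 rad of world +x.
- regulator_module: Pressure regulator module: aluminium block 46 x 96 x 32 mm (x, y, height without pins), 0.34 kg, with a thick round ribbed black knob (26 mm dia.) sticking out 36 mm at its -y end, a brass plug at +y. Origin: centre of the underside; y lengthwise, x across (grip the plain long sides), z up. Top pins and underside holes as described for the sub-base and the shut-off plate. 
- throttle_plate: Throttle plate: aluminium block 46 x 96 x 25 mm (x, y, height without pins), 0.28 kg, with two thin brass screws with lock nuts side by side, sticking out 19 mm at its -y end. Origin: centre of the underside; y lengthwise, x across (grip the plain long sides), z up. Top pins and underside holes as described for the sub-base and the shut-off plate. 
- solenoid_valve: Solenoid valve, the largest module: aluminium body 46 x 96 x 38 mm, 0.40 kg, with a black coil block and grey socket (top at 44 mm) sticking out 44 mm at its -y end, black cap (8 mm) at +y; grey plate and no pins on top, underside holes like the other modules'. Origin: centre of the underside; y lengthwise, x across (grip the plain long sides), z up. 
- hex_keys: Bystander: blue folding hex key set, 30 x 90 x 26 mm, lying between the modules. Origin: centre of its underside.
- parts_box: Bystander: small lidded plastic box, blue lid, 53 x 75 x 26 mm, lying behind the work; a fixed white power cable hangs down from above about 0.05 m beyond it to the left, keep the gripper clear of that. Origin: centre of its underside.
- dropper_bottle: Bystander: white dropper bottle with an orange pointed cap, 39 mm dia., 112 mm tall, standing. Origin: centre of its foot; z up.
- screwdriver: Bystander: screwdriver with a yellow-brown handle, 172 mm long, 27 mm thick, lying to the right behind the modules, near the tall fixed lever press. Origin: centre of its length, at bench height.

How it is judged:
By the outcome, as a careful person would: the job done as asked, in the order asked, and still so for the second after the job is handed in, with the robot touching nothing.
It also fails if it takes over 138 s, if anything falls off the work surface, if the arm or the gripper's body presses on something with over 40 N, if the wrist force passes 120 N, or if a joint passes its speed limit or range.

## Robot

A 6-joint arm with a two-finger parallel gripper is mounted at the origin on a cart in front of the work surface, level with it; the furniture and walls round the work are solid. World frame = base frame: x ahead of the robot, y to its left, z up, the work surface at z = 0. Lengths are in m, angles in rad, forces in N, time in s.
With the tool pointing down it reaches from about 0.35 to 0.975 m from the base axis. Payload 4.9 kg.
Tool frame: the origin (TCP) lies between the finger pads; the fingertips stand 25 mm ahead of it and the grasp point (between the pads) lies 6 mm ahead of it (manip.tcp_to_tips is the z of the fingertips in the tool frame, in m); z points along the fingers, y is the line along which they close (so a half turn about z gives the same grasp; the last joint's range is limited). The gripper opens to 85 mm and grips with 20 to 120 N. Pads are 22 mm wide; open, the fingers measure 114 mm over their backs; the gripper's body (76 mm by 85 mm) begins 54 mm behind the grasp point. The pads swing forward as they close: fully open they stand 13 mm farther back than shut.
Start: joints at [1.088, 0.053, 1.613, -0, 1.476, -0.119], TCP at [0.222, 0.584, 0.256] pointing down, gripper open.
Joint ranges: [-3.01, 3.01], [-1.01, 2.22], [0.06, 2.58], [-1.02, 4.17], [0.09, 2.62], [-3.14, 3.14]. Speed limits (rad/s): [2.57, 2.57, 3.14, 3.14, 3.14, 3.14].

## Interface

Orientations are given as a unit quaternion [w, x, y, z].
In Python, from plant import manip gives the robot as it stands. The module is installed in compiled form; this text tells all that it offers.
- The arm moves only by the tool arm_command, never from a script. Its argument "moves" is a list of rows, each a list of 3 entries, a list of its own where there are three numbers: the opening, from -1 (shut) to 1 (fully open), then the shift along the tool's x, y, z in units of 0.15 m (1.0 is 0.15 m), then the turn about the tool's z in units of 2 pi rad (1.0 is 2 pi rad). A call has 1 to 20 rows; each row is the pose to reach, as a shift and turn from the pose commanded when the call began, along the tool's axes at that moment, turning the shorter way round; what a row does not reach only later rows make up. A row lasts 1/12 s, in which the tool goes at most 41.7 mm and 7.16 degrees, less where a joint would pass 70% of its speed; a pose out of reach is approached as far as the arm can. A call with a number of a shift or a turn outside -1 to 1 is refused whole. A call with a gripper value outside its range is refused whole. The fingers move at their own pace and stop on an object; the grip force is fixed at half the most. Time passes only in rows, so rows that repeat a pose let the fingers close. It gives the time, the measured TCP pose, the force, the opening and the grip force at its end, in the units of the state.
- manip.state(): the state, without advancing time (a new reading comes with each control period).
- manip.grab_frame(name): name is "scene" or "top" or "wrist"; returns a dict with "frame" (400x640x3 uint8, red, green, blue), "fx", "fy", "cx", "cy" (pixels), "R" (3x3) and "t" (3): a world point X has camera coordinates R X + t. Camera axes: x right, y down, z forward; pixel columns grow to the right and rows downward; lengths in m; the calibration is good to about 2 mm. A picture is of the moment at which its call begins. There is no depth.
- manip.job_done(): hands the job in; it is judged then, once.
Trained networks look in a picture, given as the dict that the camera call returned (one of the last four; its "shot" number tells which), for a name from the list of things; names that differ only in an ending like _2 or _b are one class to them, and where a whole thing is asked for, a point or a joint stands for the part that bears it (a point fixed in the world has none). Each returns a list of dicts, best first, with "confidence" (0 to 1); they miss things now and then, are a little off and sometimes report something else, mostly with a low value. They report only what shows in the picture. A call takes as long as a camera call.
- manip.search_frame(picture, target): "extent" ([left, top, right, bottom] in pixels, round what is visible of it).
The state is a dict: "time": time; "joint_pos": joint angles; "joint_vel": joint speeds; "joint_efforts": joint torques, N m; "tool_pos": TCP position; "tool_rot": TCP orientation; "contact_force": force on the tool from outside, world axes, zero at the start; "ft_torque": the same for the moment, N m; "gripper_width": opening from 0.0 (shut) to 1.0 (fully open); "grasp_force": force on a finger pad.
Only numpy, scipy, OpenCV 4.12 (cv2) and the standard library are available. Lean on these libraries where they do the work, as an engineer would, in place of code of your own. Each camera call takes 0.05 s, during which the arm holds its last target. There are 200 camera calls.

## Working session

There is one attempt and no reset: what is moved stays moved. The work goes in short steps, Python scripts to look and compute and a tool call to move; the robot and the scene stay as the last step left them, time stands still between calls to the robot, and variables do not carry over. Pictures are saved under pics/ and viewed, at most 14 in all, crops included, and the job is handed in when it is done.

Besides the shell and the picture viewer there is one more tool, called as name(argument=value, ...) on one line, values as JSON. arm_command: Moves the arm, as the interface text tells. Shifts and turns lie within -1 to 1; 1 stands for 0.15 m of shift or 2 pi rad of turn. Its arguments: {"type":"object","properties":{"moves":{"type":"array"}},"required":["moves"]}

```bash
mkdir -p pics; python3 - <<'E'
from plant import manip
import cv2
print(manip.state()); print(manip.tcp_to_tips)
names="sub_base shutoff_plate regulator_module throttle_plate solenoid_valve hex_keys parts_box dropper_bottle screwdriver".split()
for c in ["scene","top"]:
    p=manip.grab_frame(c); cv2.imwrite(f"pics/{c}0.png",p["frame"][:,:,::-1])
    print(c,p["fx"],p["fy"],p["cx"],p["cy"],p["R"],p["t"])
    for n in names:
        print(n,[(r["extent"],r["confidence"]) for r in manip.search_frame(p,n)[:2]])
E
```

```text
{'time': 0.0, 'joint_pos': array([ 1.08800780e+00,  5.33533677e-02,  1.61429561e+00,  1.31265316e-05,
        1.47601114e+00, -1.18993227e-01]), 'joint_vel': array([ 0.00047151,  0.00141544, -0.00037091, -0.00058026,  0.00060447,
       -0.00017983]), 'joint_efforts': array([ 4.52939057e-04, -3.93703830e+01, -3.70167160e+01, -7.23154767e-05,
        7.23327161e-03,  5.11179792e-06]), 'tool_pos': array([0.22211345, 0.58358554, 0.25506418]), 'tool_rot': array([-3.12608653e-04,  1.80896763e-01,  9.83501547e-01, -9.85355174e-04]), 'contact_force': array([-0.39448413,  0.66162168,  0.55977326]), 'ft_torque': array([-0.04508284,  0.02508061,  0.00948583]), 'grasp_force': 0.0, 'gripper_width': 1.0032279483167168}
0.025
scene 368.4541025458651 368.4541025458651 322.0285450815779 202.8515391270831 [[ 0.81842032 -0.57460752  0.00379282]
 [-0.42725237 -0.61292788 -0.66466144]
 [ 0.38424419  0.54235193 -0.74713505]] [-0.4699763   0.27728879  0.81210191]
sub_base [([264.6, 218.0, 324.3, 254.6], 0.62)]
shutoff_plate [([334.1, 327.6, 389.2, 379.9], 0.78), ([310.4, 276.3, 367.8, 314.5], 0.41)]
regul
[... 402 characters left out ...]
7 [[ 0.02153751 -0.99955244 -0.02076207]
 [-0.99543424 -0.019508   -0.0934351 ]
 [ 0.09298825  0.02267964 -0.99540887]] [-0.01509298  0.5596469   0.92284178]
sub_base [([302.4, 201.2, 348.4, 265.9], 0.94)]
shutoff_plate [([446.4, 228.4, 468.1, 277.1], 0.76)]
regulator_module [([393.3, 213.8, 421.1, 265.9], 0.77)]
throttle_plate [([189.0, 227.8, 212.7, 273.7], 0.91), ([268.6, 165.5, 294.6, 195.1], 0.55)]
solenoid_valve [([237.2, 206.2, 261.2, 269.5], 0.63), ([272.6, 166.2, 292.8, 196.8], 0.36)]
hex_keys [([365.7, 249.6, 381.0, 283.6], 0.91)]
parts_box [([268.3, 166.7, 295.1, 196.3], 0.66)]
dropper_bottle [([261.3, 125.1, 278.5, 146.8], 0.68)]
screwdriver [([403.7, 169.4, 468.0, 180.4], 0.91)]
```

```bash
python3 - <<'E'
import cv2
i=cv2.imread("pics/top0.png")[110:300,170:490]; cv2.imwrite("pics/topc.png",cv2.resize(i,(800,475),interpolation=cv2.INTER_CUBIC))
E
```

```text
(no output)
```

View pics/topc.png

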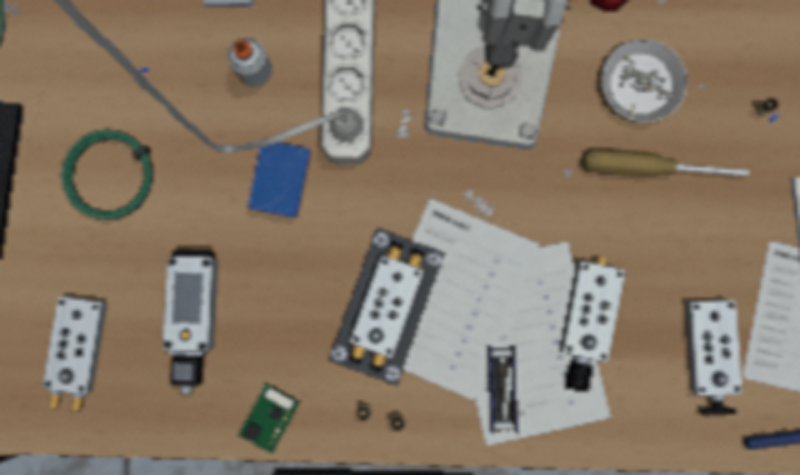

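View pics/scene0.png

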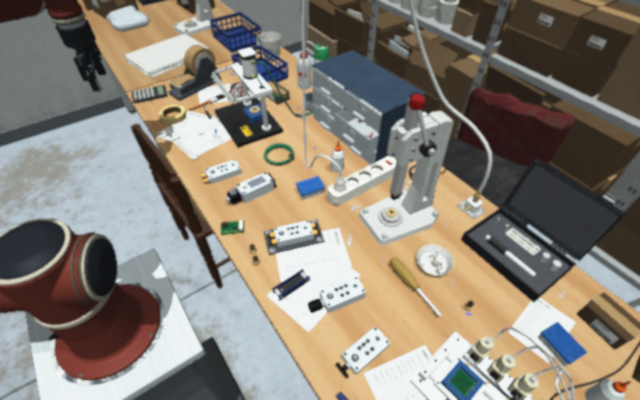

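```bash
cat > h.py <<'E'
import numpy as np, cv2
from plant import manip
from scipy.spatial.transform import Rotation as Ro
def back(p,uv,z):
    R=np.array(p["R"]);t=np.array(p["t"]);c=-R.T@t
    d=R.T@np.array([(uv[0]-p["cx"])/p["fx"],(uv[1]-p["cy"])/p["fy"],1])
    return c+d*(z-c[2])/d[2]
def proj(p,X):
    q=np.array(X)@np.array(p["R"]).T+p["t"]
    return np.c_[p["fx"]*q[:,0]/q[:,2]+p["cx"],p["fy"]*q[:,1]/q[:,2]+p["cy"]]
def toolR(s): 
    q=s["tool_rot"]; return Ro.from_quat([q[1],q[2],q[3],q[0]]).as_matrix()
def move(tgt,yaw=None):
    """tool-unit shift to world TCP tgt, turn to put tool y at world angle yaw"""
    s=manip.state();R=toolR(s)
    d=R.T@(np.array(tgt)-s["tool_pos"])/.15
    cur=np.arctan2(R[1,1],R[0,1]); 
    a=0 if yaw is None else -((yaw-cur+np.pi/2)%np.pi-np.pi/2)/(2*np.pi)  # tool z down
    return np.round(d,4),round(a,5)
E
python3 - <<'E'
from h import *
p=manip.grab_frame("top")
# crop px: wide-pin end centre, narrow end
pts={"sub":((376,336),(399,278),.035),"reg":((590,342),(605,284),.037),"shut":((720,380),(712,310),.025),"thr":((66,376),(80,310),.03),"sol":((188,340),(190,262),.038),"hex":((503,388),(500,388),.026),"box":((280,180),(280,180),.026)}
for k,(a,b,z) in pts.items():
    A,B=[back(p,(u[0]/2.5+170,u[1]/2.5+110),z) for u in (a,b)]
    print(k,A.round(3),B.round(3),((A+B)/2).round(3),np.degrees(np.arctan2(*(B-A)[1::-1])).round(1),np.linalg.norm(B-A).round(3))
w=manip.grab_frame("wrist"); s=manip.state(); R=toolR(s)
Rw=np.array(w["R"]);c=-Rw.T@w["t"]
print("cam in tool",R.T@(c-s["tool_pos"]),"cam axes in tool",(R.T@Rw.T).round(3),w["fx"],w["cx"],w["cy"])
cv2.imwrite("pics/w0.png",w["frame"][:,:,::-1])
E
```

```text
sub [ 0.436 -0.012  0.035] [ 0.496 -0.035  0.035] [ 0.466 -0.024  0.035] -20.6 0.064
reg [ 0.435 -0.23   0.037] [ 0.494 -0.245  0.037] [ 0.464 -0.237  0.037] -14.5 0.061
shut [ 0.399 -0.364  0.025] [ 0.47  -0.357  0.025] [ 0.434 -0.361  0.025] 5.8 0.071
thr [0.388 0.307 0.03 ] [0.456 0.295 0.03 ] [0.422 0.301 0.03 ] -9.2 0.069
sol [0.428 0.18  0.038] [0.508 0.181 0.038] [0.468 0.18  0.038] 0.8 0.08
hex [ 0.386 -0.143  0.026] [ 0.386 -0.14   0.026] [ 0.386 -0.142  0.026] 91.3 0.003
box [0.596 0.092 0.026] [0.596 0.092 0.026] [0.596 0.092 0.026] 0.0 0.0
cam in tool [ 0.06843415 -0.00084226 -0.11798914] cam axes in tool [[ 0.001 -0.963 -0.269]
 [ 1.     0.001 -0.   ]
 [ 0.    -0.269  0.963]] 348.598439398103 318.99140488141904 203.15672823608182
```

View pics/w0.png

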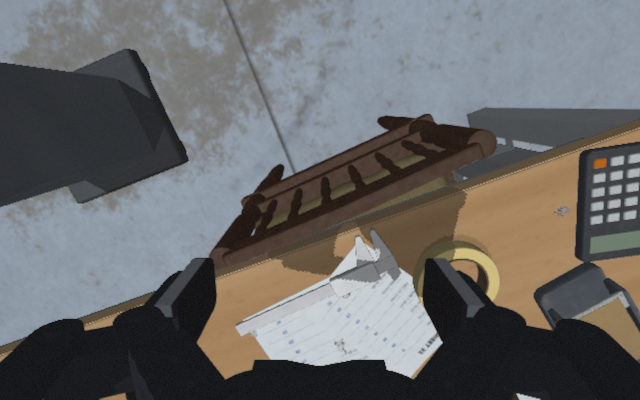

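The wrist picture looks past the table's left edge: a chair, paper and tape are in view, and the fingers fill the rows below 260. No module shows yet, so I go to the throttle plate first.

```bash
python3 - <<'E'
from h import *
a=np.radians(-9.2); c=np.array([.422,.301]); m=np.array([np.cos(a),np.sin(a)])
print(move([*(c-.026*m),.22],a+np.pi/2))
print(toolR(manip.state()).round(3))
E
```

```text
(array([-1.7454, -1.3251,  0.2422]), np.float64(-0.03235))
[[-0.935  0.356  0.   ]
 [ 0.356  0.935  0.   ]
 [-0.     0.    -1.   ]]
```

arm_command(moves=[[1,[-0.87,-0.66,0.12],0],[1,[-0.87,-0.66,0.12],0],[1,[-0.87,-0.66,0.12],0],[1,[-0.87,-0.66,0.12],0],[1,[-0.87,-0.66,0.12],0],[1,[-0.87,-0.66,0.12],0]])

```text
time: 1.6
tool_pos: [0.31, 0.4437, 0.2381]
tool_rot: [-0.0, 0.183, 0.983, -0.0]
contact_force: [0.7, 1.3, 0.5]
gripper_width: 1.001
grasp_force: 0.0
```

arm_command(moves=[[1,[-0.87,-0.66,0.12],-0.032],[1,[-0.87,-0.66,0.12],-0.032],[1,[-0.87,-0.66,0.12],-0.032],[1,[-0.87,-0.66,0.12],-0.032],[1,[-0.87,-0.66,0.12],-0.032],[1,[-0.87,-0.66,0.12],-0.032],[1,[-0.87,-0.66,0.12],-0.032],[1,[-0.87,-0.66,0.12],-0.032]])

```text
time: 2.27
tool_pos: [0.3953, 0.3077, 0.2207]
tool_rot: [0.0, 0.08, 0.997, 0.0]
contact_force: [0.4, 0.6, 0.4]
gripper_width: 1.005
grasp_force: 0.0
```

```bash
python3 - <<'E'
from h import *
s=manip.state(); print(s["tool_pos"],toolR(s)[:,1])
w=manip.grab_frame("wrist"); cv2.imwrite("pics/w1.png",w["frame"][:,:,::-1])
print([(r["extent"],r["confidence"]) for r in manip.search_frame(w,"throttle_plate")])
E
```

```text
[0.39534715 0.30765414 0.2207277 ] [1.59917600e-01 9.87130041e-01 8.02298267e-04]
[([291.5, 125.7, 344.4, 251.3], 0.65)]
```

View pics/w1.png

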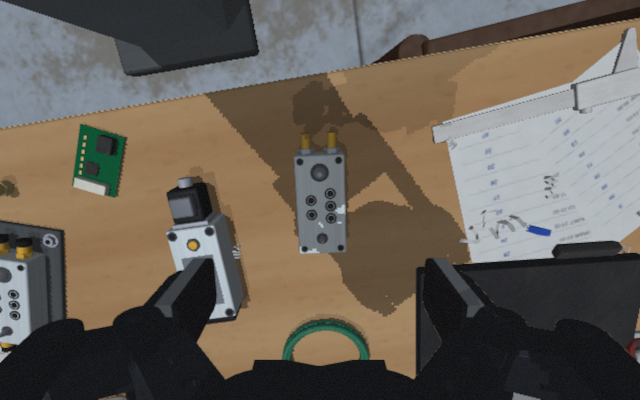

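The throttle plate fills cols 294-347, rows 152-253. Its wide pin is at (320,171), its narrow pin at (322,239), and there are black corner screws about 5 px in from each corner. I measure it from those screws.

```bash
cat >> h.py <<'E'
from scipy.optimize import least_squares
def screws(pose,z,sx=.0185,sy=.043):
    x,y,a=pose; m=np.array([np.cos(a),np.sin(a)]); n=np.array([m[1],-m[0]])  # module y, module x
    return np.array([[*(np.array([x,y])+i*sx*n+j*sy*m),z] for i in(-1,1) for j in(-1,1)])
def darks(p,uv,r=7):
    g=cv2.cvtColor(p["frame"],cv2.COLOR_RGB2GRAY); g=cv2.resize(g,None,fx=4,fy=4,interpolation=cv2.INTER_CUBIC).astype(float)
    out=[]
    for u,v in uv:
        U,V=int(round(u*4+1.5)),int(round(v*4+1.5)); k=4*r
        if not(k<=U<2560-k and k<=V<1600-k): out.append((np.nan,np.nan,0));continue
        w=cv2.GaussianBlur(g,(0,0),3)[V-k:V+k+1,U-k:U+k+1]
        ref=np.median(w)
        yy,xx=np.mgrid[-k:k+1,-k:k+1]
        # matched filter: dark disc (r 2px) on lighter ring
        D=w+0.02*np.hypot(xx,yy)
        ker=np.zeros((33,33)); kk=np.hypot(*np.mgrid[-16:17,-16:17]); ker[kk<9]=-1/(kk<9).sum(); ring=(kk>=11)&(kk<16); ker[ring]=1/ring.sum()
        s=cv2.filter2D(D,-1,ker)
        j,i=np.unravel_index(np.argmax(s[8:-8,8:-8]),s[8:-8,8:-8].shape); j+=8;i+=8
        b=np.clip(s[j-6:j+7,i-6:i+7]-0.5*s[j,i],0,None); Y,X=np.mgrid[-6:7,-6:7]
        out.append(((U+i-k+(b*X).sum()/b.sum()-1.5)/4,(V+j-k+(b*Y).sum()/b.sum()-1.5)/4,s[j,i]))
    return np.array(out)
def measure(ps,pose,z,fitz=True,r=7,verbose=True):
    obs=[darks(p,proj(p,screws(pose,z)),r) for p in ps]
    def res(q):
        e=[]
        for p,o in zip(ps,obs):
            ok=o[:,2]>15
            e+=list((proj(p,screws(q[:3],q[3],q[4],q[5]))-o[:,:2])[ok].ravel())
        return np.array(e+[(q[4]-.0185)/.002,(q[5]-.043)/.002]+([] if fitz else [(q[3]-z)*1e5]))
    f=least_squares(res,[*pose,z,.0185,.043],loss="soft_l1",x_scale=[.01,.01,.1,.01,.01,.01])
    if verbose:
        print("pose",f.x.round(4),"deg",np.degrees(f.x[2]).round(2),"rms px",np.sqrt((f.fun[:-2]**2).mean()).round(2)); 
        for o in obs: print(o.round(1).tolist())
    return f.x
E
python3 - <<'E'
from h import *
w=manip.grab_frame("wrist")
for z,pts in ((.025,[(299,158),(341,158),(302,248),(341,248)]),(.038,[(177,231),(213,220),(206,320),(238,310)])):
    B=np.array([back(w,u,z) for u in pts])[:,:2]; c=B.mean(0); d=B[2:].mean(0)-B[:2].mean(0)
    q=[*c,np.arctan2(d[1],d[0])]; print(np.round(q,4), np.linalg.norm(B[0]-B[1]),np.linalg.norm(d))
    measure([w],q,z,False)
E
```

```text
[ 0.4156  0.3053 -0.1418] 0.037863388922144005 0.08740978955120679
pose [ 0.417   0.3049 -0.12    0.025   0.0175  0.0425] deg -6.88 rms px 0.17
[[338.2, 160.2, 42.6], [340.4, 247.4, 47.9], [299.6, 161.7, 44.8], [304.2, 248.8, 67.7]]
[0.4607 0.1907 0.0281] 0.035463420122647936 0.09475343881980355
pose [0.4637 0.1875 0.0586 0.038  0.0176 0.0434] deg 3.36 rms px 0.37
[[210.4, 230.1, 30.9], [237.1, 311.0, 24.4], [174.0, 236.7, 43.6], [206.4, 316.1, 14.4]]
```

arm_command(moves=[[1,[-0.36,-0.72,0],-0.035],[1,[-0.36,-0.72,0],-0.035],[1,[-0.36,-0.72,0],-0.035],[1,[-0.36,-0.72,0],-0.035],[1,[-0.36,-0.72,0],-0.035],[1,[-0.36,-0.72,0],-0.035],[1,[-0.36,-0.72,0],-0.035]])

```text
time: 3.0
tool_pos: [0.4312, 0.1921, 0.2203]
tool_rot: [-0.0, -0.03, 1.0, 0.0]
contact_force: [0.2, -0.0, -0.0]
gripper_width: 1.005
grasp_force: 0.0
```

```bash
python3 - <<'E'
from h import *
import pickle
w=manip.grab_frame("wrist"); cv2.imwrite("pics/w2.png",w["frame"][:,:,::-1]); pickle.dump(w,open("w2.pkl","wb"))
s=manip.state(); print(s["tool_pos"])
measure([w],[.417,.3049,-.12],.025,False)
measure([w],[.4637,.1875,.0586],.038,False)
measure([w],[.466,-.024,-.36],.03,False,r=10)
E
```

```text
[0.43120221 0.19219955 0.22030328]
pose [ 0.4167  0.3052 -0.1208  0.025   0.0176  0.0426] deg -6.92 rms px 0.17
[[476.8, 131.7, 69.3], [449.8, 221.9, 85.8], [438.3, 124.7, 65.2], [413.8, 215.7, 66.2]]
pose [0.4636 0.184  0.0125 0.038  0.0175 0.0411] deg 0.72 rms px 0.26
[[330.3, 177.6, 26.2], [326.4, 263.9, 13.8], [290.4, 175.2, 45.2], [288.4, 261.3, 36.8]]
pose [ 0.4649 -0.0225 -0.3277  0.03    0.0175  0.0426] deg -18.78 rms px 0.19
[[114.2, 171.6, 76.1], [93.7, 252.9, 84.8], [75.5, 156.7, 70.4], [57.2, 239.9, 85.7]]
```

View pics/w2.png

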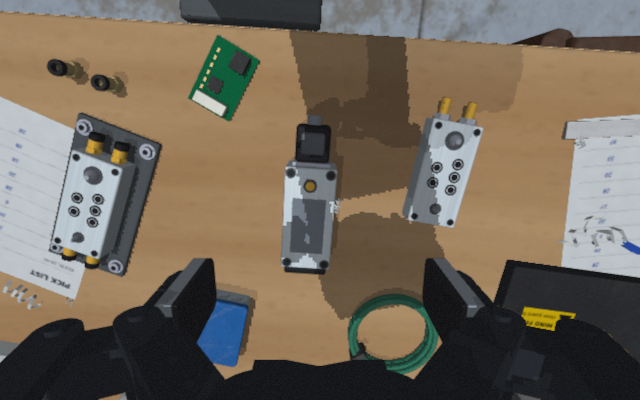

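Throttle plate is at the right (413-477, 125-222), the solenoid valve centred (screws at 288-330, 175-264), and the sub-base at left (57-114, 157-253). I go on to the sub-base.

arm_command(moves=[[1,[0,-0.69,0],0],[1,[0,-0.69,0],0],[1,[0,-0.69,0],0],[1,[0,-0.69,0],0],[1,[0,-0.69,0],0]])

```text
time: 3.47
tool_pos: [0.4375, 0.0879, 0.2204]
tool_rot: [0.0, -0.028, 1.0, 0.0]
contact_force: [-0.7, -1.4, 0.2]
gripper_width: 1.001
grasp_force: 0.0
```

arm_command(moves=[[1,[0,-0.69,0],0.062],[1,[0,-0.69,0],0.062],[1,[0,-0.69,0],0.062],[1,[0,-0.69,0],0.062],[1,[0,-0.69,0],0.062],[1,[0,-0.69,0],0.062]])

```text
time: 3.97
tool_pos: [0.4436, -0.0144, 0.2202]
tool_rot: [-0.0, 0.164, 0.986, 0.0]
contact_force: [-0.3, -0.7, 0.6]
gripper_width: 1.0
grasp_force: 0.0
```

```bash
python3 - <<'E'
from h import *
import pickle
w=manip.grab_frame("wrist"); w2=pickle.load(open("w2.pkl","rb")); pickle.dump(w,open("w3.pkl","wb")); cv2.imwrite("pics/w3.png",w["frame"][:,:,::-1])
s=manip.state(); print(s["tool_pos"],toolR(s)[:,1])
print("sol");measure([w2,w],[.4636,.184,.0125],.038)
print("sub");measure([w2,w],[.4649,-.0225,-.3277],.03);measure([w],[.4649,-.0225,-.3277],.03,False)
print("reg");measure([w],[.464,-.237,-.25],.032,False,r=10)
print(proj(w,screws([.464,-.237,-.25],.032)).round())
E
```

```text
[ 0.44351611 -0.01428598  0.22020104] [3.22920733e-01 9.46425901e-01 4.61896102e-04]
sol
pose [0.4631 0.1832 0.0146 0.0386 0.0168 0.0409] deg 0.84 rms px 0.3
[[329.0, 177.3, 27.1], [323.3, 262.5, 27.1], [290.4, 175.2, 45.1], [288.2, 261.2, 37.7]]
[[560.1, 79.2, 38.1], [575.9, 172.1, 38.0], [519.3, 93.5, 37.5], [537.3, 185.2, 43.4]]
sub
pose [ 0.4646 -0.0219 -0.3283  0.0308  0.0174  0.0424] deg -18.81 rms px 0.08
[[114.2, 171.6, 76.1], [93.7, 252.9, 84.9], [75.5, 156.7, 70.4], [57.2, 239.9, 85.8]]
[[339.1, 162.4, 69.3], [337.6, 250.9, 77.8], [299.9, 162.4, 67.1], [301.1, 250.9, 79.3]]
pose [ 0.4647 -0.022  -0.329   0.03    0.0175  0.0425] deg -18.85 rms px 0.18
[[339.1, 162.4, 69.3], [337.6, 250.9, 77.8], [299.9, 162.4, 67.1], [301.1, 250.9, 79.3]]
reg
pose [ 0.4636 -0.2355 -0.1967  0.032   0.0168  0.0417] deg -11.27 rms px 2.6
[[115.7, 233.5, 75.0], [131.5, 309.9, 32.3], [79.7, 238.2, 73.7], [106.9, 316.8, 80.7]]
[[118. 234.]
 [138. 314.]
 [ 79. 237.]
 [101. 317.]]
```

View pics/w3.png

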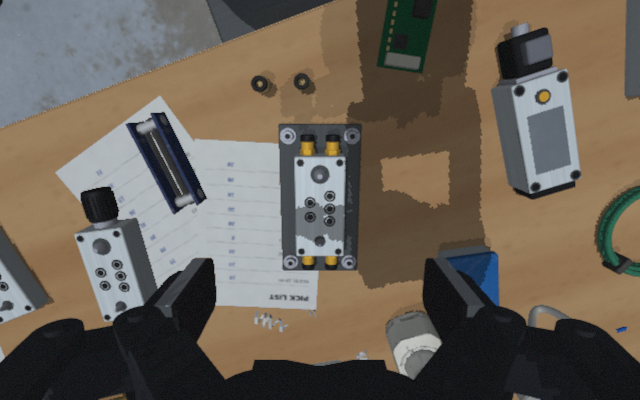

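The sub-base is centred (screws at 300-339, 162-251), with the regulator at lower left, the shut-off plate at the left edge and the solenoid valve at upper right. The fitted heights of 30.8 and 38.6 mm agree with the text.

arm_command(moves=[[1,[-0.175,-0.76,0],0],[1,[-0.175,-0.76,0],0],[1,[-0.175,-0.76,0],0],[1,[-0.175,-0.76,0],0],[1,[-0.175,-0.76,0],0]])

```text
time: 4.43
tool_pos: [0.4312, -0.1321, 0.2203]
tool_rot: [-0.0, 0.166, 0.986, 0.0]
contact_force: [-0.4, 0.3, 0.1]
gripper_width: 1.001
grasp_force: 0.0
```

arm_command(moves=[[1,[-0.175,-0.76,0],0],[1,[-0.175,-0.76,0],0],[1,[-0.175,-0.76,0],0],[1,[-0.175,-0.76,0],0],[1,[-0.175,-0.76,0],0],[1,[-0.175,-0.76,0],0]])

```text
time: 4.93
tool_pos: [0.4192, -0.2468, 0.22]
tool_rot: [-0.0, 0.164, 0.986, 0.001]
contact_force: [0.3, 0.2, -0.6]
gripper_width: 1.001
grasp_force: 0.0
```

```bash
python3 - <<'E'
from h import *
import pickle
w=manip.grab_frame("wrist"); w3=pickle.load(open("w3.pkl","rb")); pickle.dump(w,open("w4.pkl","wb"))
s=manip.state(); print(s["tool_pos"],toolR(s)[:,1])
print("reg");measure([w],[.4636,-.237,-.22],.032,False)
print("shut");measure([w],[.434,-.361,.1],.02,False,r=10)
E
```

```text
[ 0.41923816 -0.2466071   0.22003215] [3.23625082e-01 9.46185028e-01 8.36003508e-04]
reg
pose [ 0.4643 -0.2347 -0.1943  0.032   0.0176  0.0425] deg -11.13 rms px 0.18
[[361.9, 178.6, 57.3], [371.2, 264.9, 39.6], [323.1, 183.7, 61.4], [334.5, 269.3, 55.5]]
shut
pose [ 0.4301 -0.3625  0.0636  0.02    0.0174  0.0425] deg 3.64 rms px 0.22
[[205.9, 184.1, 61.3], [245.3, 261.2, 66.7], [172.9, 197.7, 63.7], [214.4, 273.4, 36.0]]
```

arm_command(moves=[[1,[-0.175,-0.76,0],-0.068],[1,[-0.175,-0.76,0],-0.068],[1,[-0.175,-0.76,0],-0.068],[1,[-0.175,-0.76,0],-0.068],[1,[-0.175,-0.76,0],-0.068],[1,[-0.175,-0.76,0],-0.068],[1,[-0.175,-0.76,0],-0.068]])

```text
time: 5.57
tool_pos: [0.4069, -0.3631, 0.2202]
tool_rot: [0.0, -0.048, 0.999, 0.0]
contact_force: [-0.5, -0.0, -0.0]
gripper_width: 1.002
grasp_force: 0.0
```

```bash
python3 - <<'E'
from h import *
import pickle
w=manip.grab_frame("wrist"); w4=pickle.load(open("w4.pkl","rb")); pickle.dump(w,open("w5.pkl","wb")); cv2.imwrite("pics/w5.png",w["frame"][:,:,::-1])
s=manip.state(); print(s["tool_pos"],toolR(s)[:,1])
print("shut");q=measure([w],[.434,-.361,.1],.02,False,r=10);measure([w4,w],q[:3],.02)
print("reg");measure([w4,w],[.4636,-.237,-.22],.032)
E
```

```text
[ 0.40690046 -0.36317744  0.22028055] [-9.59652199e-02  9.95384661e-01  2.29878241e-04]
shut
pose [ 0.4299 -0.3624  0.0613  0.02    0.0175  0.0425] deg 3.51 rms px 0.18
[[338.7, 162.2, 64.3], [334.2, 248.1, 44.4], [300.6, 160.9, 67.1], [298.9, 246.9, 44.0]]
pose [ 0.4299 -0.3624  0.0624  0.0202  0.0174  0.0425] deg 3.57 rms px 0.12
[[205.9, 184.1, 61.4], [245.3, 261.2, 66.8], [172.9, 197.7, 63.8], [214.4, 273.4, 36.1]]
[[338.7, 162.2, 64.3], [334.2, 248.1, 44.5], [300.6, 160.9, 67.2], [298.9, 246.9, 44.1]]
reg
pose [ 0.464  -0.2346 -0.1956  0.0329  0.0176  0.0424] deg -11.21 rms px 0.12
[[361.9, 178.6, 57.3], [371.2, 264.9, 39.6], [323.1, 183.7, 61.4], [334.5, 269.3, 55.5]]
[[483.9, 220.9, 43.9], [447.2, 299.9, 1.0], [448.5, 210.6, 53.7], [414.9, 290.0, 40.4]]
```

View pics/w5.png

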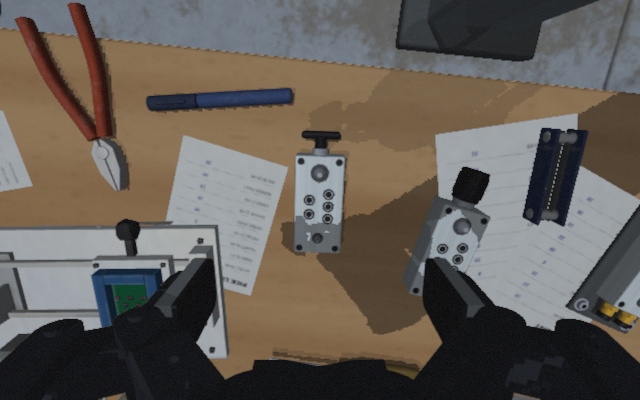

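Shut-off plate is centred (screws at 299-339, 161-248), with the regulator to its right and the hex keys beyond. All five poses are measured, and the fitted heights of 20.2 and 32.9 mm check. I go to grasp the shut-off plate.

```bash
cat >> h.py <<'E'
P=dict(shut=(.4299,-.3624,.0624),sub=(.4647,-.0219,-.3285),reg=(.464,-.2346,-.1956),thr=(.4168,.305,-.1205),sol=(.4631,.1833,.0146))
E
python3 - <<'E'
from h import *
print(move([.4299,-.3624,.028],.0624+np.pi/2))
E
```

```text
(array([-0.1529, -0.0099,  1.2819]), np.float64(0.00537))
```

arm_command(moves=[[1,[-0.153,-0.01,0.4],0.0054],[1,[-0.153,-0.01,0.7],0.0054],[1,[-0.153,-0.01,0.7],0.0054],[1,[-0.153,-0.01,0.7],0.0054],[1,[-0.153,-0.01,0.7],0.0054]])

```text
time: 6.03
tool_pos: [0.4289, -0.3624, 0.1141]
tool_rot: [-0.001, -0.031, 1.0, 0.001]
contact_force: [-0.5, 0.0, 0.5]
gripper_width: 0.997
grasp_force: 0.0
```

arm_command(moves=[[1,[0,0,0.3],0],[1,[0,0,0.5],0],[1,[0,0,0.58],0],[1,[0,0,0.58],0],[1,[0,0,0.58],0],[-1,[0,0,0.58],0],[-1,[0,0,0.58],0],[-1,[0,0,0.58],0],[-1,[0,0,0.58],0],[-1,[0,0,0.58],0],[-1,[0,0,0.58],0],[-1,[0,0,0.58],0],[-1,[0,0,0.58],0],[-1,[0,0,0.58],0],[-1,[0,0,0.58],0]])

```text
time: 7.28
tool_pos: [0.4305, -0.3653, 0.0306]
tool_rot: [0.001, -0.03, 1.0, -0.001]
contact_force: [0.0, 1.2, 7.0]
gripper_width: 0.518
grasp_force: 64.2
```

```bash
python3 - <<'E'
from h import *
s=manip.state(); print(s["tool_pos"],toolR(s)[:,1],s["gripper_width"],s["grasp_force"],s["contact_force"])
w=manip.grab_frame("wrist"); cv2.imwrite("pics/w6.png",w["frame"][:,:,::-1])
measure([w],P["shut"],.02,False)
print(proj(w,screws(P["shut"],.02)))
E
```

```text
[ 0.43045625 -0.36532751  0.03063236] [-0.06082992  0.99814481 -0.00258075] 0.518003581292145 64.21262204647064 [0.04920956 1.16882873 7.02750329]
pose [ 0.4298 -0.3656  0.0244  0.02    0.0179  0.043 ] deg 1.4 rms px 0.13
[[372.4, 176.8, 23.9], [364.7, 363.3, 1.7], [276.8, 173.3, 30.2], [290.5, 363.5, 8.1]]
[[378.0899079  175.87690547]
 [369.24915389 367.48733432]
 [279.34182527 175.87913288]
 [285.47166135 367.34788153]]
```

View pics/w6.png

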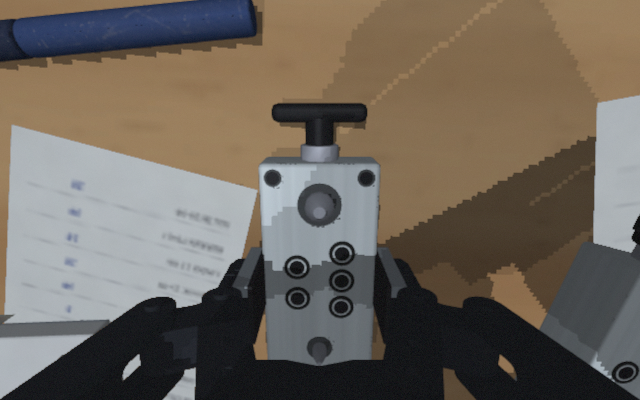

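The gripper holds the shut-off plate: its -y screws are at (272,178) and (366,178), evenly about the image centre. The bench pushes up with 7 N, so I lift and look at how the plate sits in the hand.

arm_command(moves=[[-1,[0,0,-0.1],0],[-1,[0,0,-0.4],0],[-1,[0,0,-0.8],0],[-1,[0,0,-0.8],0],[-1,[0,0,-0.8],0],[-1,[0,0,-0.8],0],[-1,[0,0,-0.8],0],[-1,[0,0,-0.8],0]])

```text
time: 8.0
tool_pos: [0.4281, -0.3628, 0.1455]
tool_rot: [-0.002, -0.03, 1.0, 0.002]
contact_force: [-0.5, 0.1, -3.9]
gripper_width: 0.519
grasp_force: 63.3
```

```bash
cat >> h.py <<'E'
def held(h,guess=(0,0,0),g0=None):
    """pose of held module (top face h above underside) in tool frame: (along module y, tool y, angle), using 2 camera-side screws + wide pin"""
    s=manip.state();w=manip.grab_frame("wrist");R=toolR(s)
    return s,w,R
E
python3 - <<'E'
from h import *
s=manip.state(); print(s["tool_pos"],toolR(s)[:,1],s["gripper_width"],s["contact_force"],s["ft_torque"])
w=manip.grab_frame("wrist"); cv2.imwrite("pics/w7.png",w["frame"][:,:,::-1])
o=darks(w,[(272,178),(366,178)],8); print(o)
R=toolR(s)
for z in (-.008,-.010,-.012):  # tool z of top face relative (world z = tool_z - ...)
    for u in o: print(z,(R.T@(back(w,u[:2],s["tool_pos"][2]+z)-s["tool_pos"])).round(4))
E
```

```text
[ 0.42807542 -0.36284011  0.14551085] [-0.06083998  0.99814053  0.00374014] 0.5186352728649002 [-0.45626241  0.08676411 -3.86922471] [0.02227992 0.01660942 0.02873808]
[[268.00436226 182.16460349  32.57268918]
 [361.90137693 182.25965646  24.69096895]]
-0.008 [ 0.0415 -0.0195  0.0081]
-0.008 [0.0415 0.0152 0.0082]
-0.01 [ 0.0411 -0.0198  0.0101]
-0.01 [0.0411 0.0154 0.0102]
-0.012 [ 0.0407 -0.0201  0.0121]
-0.012 [0.0407 0.0157 0.0122]
```

```bash
python3 - <<'E'
from h import *
for f in("w6","w7"):
    w=dict(frame=cv2.imread(f"pics/{f}.png")[:,:,::-1].copy())
    print(f,darks(w,[(272,178),(366,178)],12).round(1).tolist())
    g=cv2.cvtColor(w["frame"],cv2.COLOR_RGB2GRAY); print(g[230,240:400:2].tolist())
s=manip.state(); print(s["tool_pos"],toolR(s).round(4))
E
```

```text
w6 [[267.4, 181.8, 32.8], [359.6, 178.6, 27.1]]
[180, 180, 180, 181, 139, 107, 106, 107, 107, 107, 104, 142, 158, 162, 162, 162, 160, 160, 158, 159, 159, 158, 155, 154, 155, 153, 158, 158, 156, 154, 152, 154, 154, 154, 154, 151, 154, 154, 155, 157, 156, 157, 157, 155, 154, 156, 156, 157, 157, 157, 157, 153, 151, 153, 155, 155, 156, 159, 160, 160, 159, 158, 154, 155, 153, 156, 155, 145, 122, 105, 110, 109, 110, 112, 110, 111, 109, 110, 111, 111]
w7 [[267.4, 181.8, 33.0], [364.6, 184.0, 26.0]]
[183, 183, 184, 183, 183, 181, 182, 182, 181, 182, 182, 140, 156, 160, 160, 160, 159, 159, 157, 158, 160, 158, 153, 151, 152, 151, 155, 158, 155, 154, 151, 152, 152, 154, 152, 152, 152, 150, 154, 153, 156, 156, 156, 157, 155, 153, 154, 155, 157, 156, 156, 153, 151, 150, 153, 154, 155, 154, 156, 159, 159, 155, 154, 152, 153, 154, 155, 144, 119, 71, 68, 70, 72, 72, 73, 71, 72, 72, 71, 73]
[ 0.42814549 -0.36289407  0.14548334] [[-0.9981 -0.0608 -0.0033]
 [-0.0608  0.9981  0.0036]
 [ 0.003   0.0038 -1.    ]]
```

```bash
python3 - <<'E'
t=open("h.py").read()
t=t.replace("def darks(p,uv,r=7):","def darks(p,uv,r=7,F=4.):").replace("fx=4,fy=4","fx=F,fy=F").replace("int(round(u*4+1.5)),int(round(v*4+1.5)); k=4*r","int(round(u*F+F/2-.5)),int(round(v*F+F/2-.5)); k=int(F*r)").replace("2560-k","640*F-k").replace("1600-k","400*F-k").replace("-1.5)/4","-F/2+.5)/F")
t=t[:t.index("def held")]+'''def held(uv,dz,s=None,w=None):
    """near screws' (2 px guesses) tool-frame positions, top face at tool z=dz"""
    s=s or manip.state(); w=w or manip.grab_frame("wrist"); R=toolR(s)
    o=darks(w,uv,12,1.5)
    X=np.array([R.T@(back(w,u[:2],s["tool_pos"][2]-dz)-s["tool_pos"]) for u in o])
    print("px",o.round(1).tolist(),"mid",X.mean(0).round(4),"sep",np.linalg.norm(X[1]-X[0]).round(4),"tilt deg",np.degrees(np.arctan2(X[1,0]-X[0,0],X[1,1]-X[0,1])).round(2))
    return X,s,w
'''+"P=dict"+t.split("P=dict")[1].split("def held")[0]
open("h.py","w").write(t)
E
python3 - <<'E'
from h import *
for dz in (.008,.010,.012): held([(272,178),(366,178)],dz)
E
```

```text
px [[272.1, 177.9, 83.8], [365.4, 177.9, 72.7]] mid [ 0.0432 -0.0008  0.0081] sep 0.0344 tilt deg 0.03
px [[272.1, 177.9, 83.1], [365.6, 177.9, 73.5]] mid [ 0.0427 -0.0008  0.0101] sep 0.035 tilt deg 0.03
px [[272.1, 177.9, 82.5], [365.6, 177.9, 73.4]] mid [ 0.0424 -0.0008  0.0121] sep 0.0355 tilt deg 0.05
```

```bash
python3 - <<'E'
from h import *
print(move([.4652,-.0212,.10],P["sub"][2]+np.pi/2))
E
```

```text
(array([-0.3826,  2.2619,  0.3148]), np.float64(0.06198))
```

arm_command(moves=[[-1,[-0.128,0.754,0],0],[-1,[-0.128,0.754,0],0],[-1,[-0.128,0.754,0],0],[-1,[-0.128,0.754,0],0],[-1,[-0.128,0.754,0],0]])

```text
time: 8.62
tool_pos: [0.4415, -0.2485, 0.1476]
tool_rot: [-0.0, -0.032, 0.999, 0.0]
contact_force: [-0.3, -0.6, -1.9]
gripper_width: 0.522
grasp_force: 63.4
```

arm_command(moves=[[-1,[-0.128,0.754,0],0],[-1,[-0.128,0.754,0],0],[-1,[-0.128,0.754,0],0],[-1,[-0.128,0.754,0],0],[-1,[-0.128,0.754,0],0]])

```text
time: 9.03
tool_pos: [0.454, -0.1357, 0.1482]
tool_rot: [-0.0, -0.031, 1.0, -0.0]
contact_force: [0.2, -0.4, -2.3]
gripper_width: 0.522
grasp_force: 63.5
```

arm_command(moves=[[-1,[-0.128,0.754,0],0.062],[-1,[-0.128,0.754,0],0.062],[-1,[-0.128,0.754,0],0.062],[-1,[-0.128,0.754,0],0.062],[-1,[-0.128,0.754,0.31],0.062],[-1,[-0.128,0.754,0.31],0.062],[-1,[-0.128,0.754,0.31],0.062],[-1,[-0.128,0.754,0.31],0.062],[-1,[-0.128,0.754,0.31],0.062],[-1,[-0.128,0.754,0.31],0.062]])

```text
time: 9.87
tool_pos: [0.4675, -0.0229, 0.1037]
tool_rot: [0.002, 0.164, 0.986, -0.0]
contact_force: [-1.0, -0.5, -2.2]
gripper_width: 0.523
grasp_force: 63.5
```

```bash
python3 - <<'E'
from h import *
print(manip.state()["tool_pos"])
print(move([.4652,-.0212,.0606],P["sub"][2]+np.pi/2))
held([(272,178),(366,178)],.0106)
E
```

```text
[ 0.46747395 -0.0229383   0.10366099]
(array([0.019, 0.006, 0.287]), np.float64(-0.00023))
px [[271.9, 177.9, 89.2], [365.7, 177.8, 45.7]] mid [ 0.0424 -0.0009  0.0105] sep 0.0352 tilt deg 0.11
```

arm_command(moves=[[-1,[0.019,0.006,0.06],0],[-1,[0.019,0.006,0.1],0],[-1,[0.019,0.006,0.12],0],[-1,[0.019,0.006,0.12],0],[-1,[0.019,0.006,0.12],0],[-1,[0.019,0.006,0.12],0]])

```text
time: 10.42
tool_pos: [0.4638, -0.0201, 0.0838]
tool_rot: [0.0, 0.163, 0.987, -0.0]
contact_force: [1.3, -0.1, -2.3]
gripper_width: 0.522
grasp_force: 63.6
```

```bash
python3 - <<'E'
from h import *
s=manip.state();print(s["tool_pos"],toolR(s).round(4).tolist())
print(move([.4652,-.0212,.0606],P["sub"][2]+np.pi/2))
E
```

```text
[ 0.46379254 -0.02013082  0.08382488] [[-0.9465, 0.3226, 0.0], [0.3226, 0.9465, -0.0], [-0.0, -0.0, -1.0]]
(array([-0.0112, -0.0037,  0.1548]), np.float64(1e-05))
```

arm_command(moves=[[-1,[0,0,0.04],0],[-1,[0,0,0.04],0],[-1,[0,0,0.04],0],[-1,[0,0,0.04],0],[-1,[0,0,0.04],0],[-1,[0,0,0.04],0],[-1,[0,0,0.04],0],[-1,[0,0,0.04],0]])

```text
time: 11.08
tool_pos: [0.4638, -0.0202, 0.0779]
tool_rot: [0.0, 0.164, 0.987, -0.0]
contact_force: [-0.5, 0.0, -1.6]
gripper_width: 0.52
grasp_force: 63.5
```

```bash
python3 - <<'E'
from h import *
s=manip.state();print(s["tool_pos"],s["joint_vel"].round(3))
print(move([.4652,-.0212,.0606],P["sub"][2]+np.pi/2))
E
```

```text
[ 0.46379118 -0.02017799  0.07791287] [-0.     0.     0.002  0.     0.    -0.001]
(array([-0.0111, -0.0034,  0.1154]), np.float64(-2e-05))
```

arm_command(moves=[[-1,[-0.011,-0.0035,0],0],[-1,[-0.011,-0.0035,0.01],0],[-1,[-0.011,-0.0035,0.03],0],[-1,[-0.011,-0.0035,0.05],0],[-1,[-0.011,-0.0035,0.07],0],[-1,[-0.011,-0.0035,0.09],0],[-1,[-0.011,-0.0035,0.1],0],[-1,[-0.011,-0.0035,0.11],0],[-1,[-0.011,-0.0035,0.12],0],[-1,[-0.011,-0.0035,0.12],0],[-1,[-0.011,-0.0035,0.12],0],[-1,[-0.011,-0.0035,0.12],0]])

```text
time: 12.08
tool_pos: [0.4655, -0.0212, 0.0606]
tool_rot: [0.0, 0.163, 0.987, -0.0]
contact_force: [-3.3, 0.5, 5.8]
gripper_width: 0.52
grasp_force: 64.4
```

```bash
python3 - <<'E'
from h import *
s=manip.state();print(s["tool_pos"],s["contact_force"],s["ft_torque"])
print(move([.4652,-.0212,.0606],P["sub"][2]+np.pi/2))
E
```

```text
[ 0.46545223 -0.0212414   0.06064636] [-3.34641388  0.46050673  5.7704931 ] [-0.01902497  0.57658479 -0.04277045]
(array([ 0.0017, -0.0003,  0.0003]), np.float64(1e-05))
```

Down at exactly the seated height. I release and check.

arm_command(moves=[[1,[0,0,0],0],[1,[0,0,0],0],[1,[0,0,0],0],[1,[0,0,0],0],[1,[0,0,-0.1],0],[1,[0,0,-0.3],0],[1,[0.1,0,-0.6],0],[1,[0.17,0,-1],0],[1,[0.17,0,-1],0],[1,[0.17,0,-1],0],[1,[0.17,0,-1],0],[1,[0.17,0,-1],0],[1,[0.17,0,-1],0]])

```text
time: 13.17
tool_pos: [0.4401, -0.0128, 0.2077]
tool_rot: [-0.002, 0.164, 0.987, 0.0]
contact_force: [-0.1, -0.1, -0.9]
gripper_width: 1.004
grasp_force: 0.0
```

```bash
python3 - <<'E'
from h import *
import pickle
w=manip.grab_frame("wrist"); s=manip.state(); print(s["tool_pos"])
pickle.dump(w,open("w8.pkl","wb")); cv2.imwrite("pics/w8.png",w["frame"][:,:,::-1])
measure([w],P["sub"],.05,True);measure([w],P["sub"],.05,False)
a=P["reg"][2];print(move([.464,-.2346,.14],a+np.pi/2))
E
```

```text
[ 0.44005676 -0.0128329   0.20757498]
pose [ 0.4666 -0.023  -0.3238  0.0453  0.0176  0.0433] deg -18.55 rms px 0.22
[[340.1, 174.7, 52.3], [339.0, 271.3, 66.3], [297.0, 174.1, 55.4], [299.3, 271.2, 70.3]]
pose [ 0.465  -0.0225 -0.3238  0.05    0.0173  0.0427] deg -18.55 rms px 0.29
[[340.1, 174.7, 52.3], [339.0, 271.3, 66.3], [297.0, 174.1, 55.4], [299.3, 271.2, 70.3]]
(array([-0.63  , -1.3476,  0.4488]), np.float64(-0.02118))
```

View pics/w8.png

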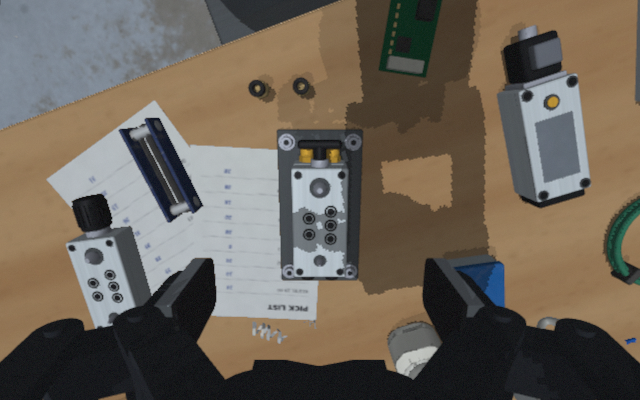

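Shut-off plate sits on the sub-base: screws at 297-340, 174-271, T-handle at the wide-pin end, measured within 0.6 mm of the sub-base centre. Next is the regulator.

arm_command(moves=[[1,[-0.315,-0.674,0],0],[1,[-0.315,-0.674,0],0],[1,[-0.315,-0.674,0],0],[1,[-0.315,-0.674,0],0],[1,[-0.315,-0.674,0],0]])

```text
time: 13.63
tool_pos: [0.4525, -0.1247, 0.2081]
tool_rot: [-0.002, 0.165, 0.986, 0.001]
contact_force: [-0.3, 0.7, 0.3]
gripper_width: 1.002
grasp_force: 0.0
```

arm_command(moves=[[1,[-0.315,-0.674,0],-0.021],[1,[-0.315,-0.674,0],-0.021],[1,[-0.315,-0.674,0.2],-0.021],[1,[-0.315,-0.674,0.44],-0.021],[1,[-0.315,-0.674,0.44],-0.021],[1,[-0.315,-0.674,0.44],-0.021],[1,[-0.315,-0.674,0.44],-0.021],[1,[-0.315,-0.674,0.44],-0.021],[1,[-0.315,-0.674,0.44],-0.021]])

```text
time: 14.38
tool_pos: [0.4664, -0.2347, 0.1462]
tool_rot: [0.002, 0.097, 0.995, -0.001]
contact_force: [0.2, -0.7, 0.3]
gripper_width: 0.998
grasp_force: 0.0
```

```bash
python3 - <<'E'
from h import *
s=manip.state(); print(s["tool_pos"])
a=P["reg"][2];print(move([.4642,-.2338,.036],a+np.pi/2))
w=manip.grab_frame("wrist"); measure([w],P["reg"],.032,False,r=6)
E
```

```text
[ 0.46644498 -0.23466629  0.14619414]
(array([0.0185, 0.0039, 0.7346]), np.float64(6e-05))
pose [ 0.4644 -0.2344 -0.1763  0.032   0.0184  0.0433] deg -10.1 rms px 0.42
[[347.6, 140.5, 30.2], [345.9, 261.3, 24.3], [291.1, 142.6, 32.3], [296.2, 262.7, 28.5]]
```

arm_command(moves=[[1,[0.008,0.004,0.25],0],[1,[0.008,0.004,0.5],0],[1,[0.008,0.004,0.7],0],[1,[0.008,0.004,0.73],0],[1,[0.008,0.004,0.73],0],[1,[0.008,0.004,0.73],0],[1,[0.008,0.004,0.73],0],[-1,[0.008,0.004,0.73],0],[-1,[0.008,0.004,0.73],0],[-1,[0.008,0.004,0.73],0],[-1,[0.008,0.004,0.73],0],[-1,[0.008,0.004,0.73],0],[-1,[0.008,0.004,0.73],0],[-1,[0.008,0.004,0.73],0],[-1,[0.008,0.004,0.73],0],[-1,[0.008,0.004,0.73],0]])

```text
time: 15.77
tool_pos: [0.465, -0.2346, 0.0357]
tool_rot: [0.001, 0.098, 0.995, -0.0]
contact_force: [-1.4, 1.3, 6.4]
gripper_width: 0.522
grasp_force: 64.9
```

```bash
python3 - <<'E'
from h import *
s=manip.state(); print(s["tool_pos"],toolR(s)[:,1],s["gripper_width"],s["contact_force"])
for dz in (s["tool_pos"][2]-.032,): held([(272,178),(366,178)],dz)
E
```

```text
[ 0.46499323 -0.23463813  0.03568732] [ 1.95485523e-01  9.80706293e-01 -7.60066850e-04] 0.5219802061498137 [-1.3881522   1.33690724  6.41440252]
px [[269.6, 180.1, 65.6], [367.6, 179.9, 63.6]] mid [ 0.0431 -0.001   0.0036] sep 0.0348 tilt deg 0.19
```

```bash
python3 - <<'E'
from h import *
print(move([.4658,-.0216,.12],-.327+np.pi/2))
E
```

```text
(array([ 0.2713,  1.3935, -0.5637]), np.float64(0.02074))
```

arm_command(moves=[[-1,[0,0,-0.15],0],[-1,[0,0,-0.4],0],[-1,[0,0.1,-0.7],0],[-1,[0.06,0.35,-0.8],0],[-1,[0.135,0.7,-0.8],0],[-1,[0.135,0.7,-0.8],0],[-1,[0.135,0.7,-0.8],0],[-1,[0.135,0.7,-0.8],0]])

```text
time: 16.48
tool_pos: [0.464, -0.1261, 0.1532]
tool_rot: [-0.001, 0.097, 0.995, -0.0]
contact_force: [0.5, -1.7, -4.2]
gripper_width: 0.525
grasp_force: 63.7
```

arm_command(moves=[[-1,[0.136,0.694,0],0.0207],[-1,[0.136,0.694,0],0.0207],[-1,[0.136,0.694,0],0.0207],[-1,[0.136,0.694,0],0.0207],[-1,[0.136,0.694,0.24],0.0207],[-1,[0.136,0.694,0.24],0.0207],[-1,[0.136,0.694,0.24],0.0207],[-1,[0.136,0.694,0.24],0.0207],[-1,[0.136,0.694,0.24],0.0207],[-1,[0.136,0.694,0.24],0.0207],[-1,[0.136,0.694,0.24],0.0207],[-1,[0.136,0.694,0.24],0.0207],[-1,[0.136,0.694,0.24],0.0207],[-1,[0.136,0.694,0.24],0.0207],[-1,[0.136,0.694,0.24],0.0207]])

```text
time: 17.73
tool_pos: [0.4651, -0.021, 0.1184]
tool_rot: [0.0, 0.163, 0.987, 0.0]
contact_force: [-0.6, 0.8, -3.0]
gripper_width: 0.526
grasp_force: 64.0
```

```bash
python3 - <<'E'
from h import *
s=manip.state(); print(s["tool_pos"],s["joint_vel"].round(3))
print(move([.4658,-.0216,.0857],-.327+np.pi/2)); held([(269,180),(367,180)],.0037)
E
```

```text
[ 0.46510497 -0.02096271  0.11841305] [ 0.002  0.    -0.    -0.001 -0.001 -0.002]
(array([-0.0057, -0.0025,  0.2181]), np.float64(6e-05))
px [[268.8, 180.9, 81.2], [367.9, 180.5, 44.2]] mid [ 0.0427 -0.0011  0.0037] sep 0.0353 tilt deg 0.28
```

arm_command(moves=[[-1,[-0.005,-0.0025,0.05],0],[-1,[-0.005,-0.0025,0.07],0],[-1,[-0.005,-0.0025,0.07],0],[-1,[-0.005,-0.0025,0.09],0],[-1,[-0.005,-0.0025,0.11],0],[-1,[-0.005,-0.0025,0.13],0],[-1,[-0.005,-0.0025,0.15],0],[-1,[-0.005,-0.0025,0.17],0],[-1,[-0.005,-0.0025,0.19],0],[-1,[-0.005,-0.0025,0.2],0],[-1,[-0.005,-0.0025,0.21],0],[-1,[-0.005,-0.0025,0.222],0],[-1,[-0.005,-0.0025,0.222],0],[-1,[-0.005,-0.0025,0.222],0]])

```text
time: 18.95
tool_pos: [0.4661, -0.0217, 0.0857]
tool_rot: [0.0, 0.163, 0.987, -0.0]
contact_force: [-1.7, 0.6, 1.9]
gripper_width: 0.522
grasp_force: 64.7
```

arm_command(moves=[[1,[0,0,0],0],[1,[0,0,0],0],[1,[0,0,0],0],[1,[0,0,0],0],[1,[0,0,-0.1],0],[1,[0,0,-0.3],0],[1,[0.1,0,-0.6],0],[1,[0.15,0,-1],0],[1,[0.15,0,-1],0],[1,[0.15,0,-1],0],[1,[0.15,0,-1],0],[1,[0.15,0,-1],0],[1,[0.15,0,-1],0],[1,[0.15,0,-1],0],[1,[0.15,0,-1],0]])

```text
time: 20.2
tool_pos: [0.4437, -0.0143, 0.2333]
tool_rot: [-0.002, 0.163, 0.987, 0.0]
contact_force: [-0.9, -0.7, 0.6]
gripper_width: 0.998
grasp_force: 0.0
```

```bash
python3 - <<'E'
from h import *
w=manip.grab_frame("wrist"); s=manip.state(); print(s["tool_pos"])
cv2.imwrite("pics/w9.png",w["frame"][:,:,::-1])
q=(.4649,-.0223,-.327)
measure([w],q,.082,True);measure([w],q,.082,False)
t=P["thr"];print(move([t[0]+.0001,t[1]+.0008,.13],t[2]+np.pi/2))
E
```

```text
[ 0.44390994 -0.01429709  0.23364366]
pose [ 0.4679 -0.0238 -0.319   0.0749  0.0175  0.0434] deg -18.28 rms px 0.23
[[339.9, 171.6, 46.1], [339.3, 270.7, 56.1], [296.7, 172.6, 51.5], [298.7, 270.6, 66.7]]
pose [ 0.4656 -0.023  -0.319   0.082   0.0171  0.0423] deg -18.28 rms px 0.32
[[339.9, 171.6, 46.1], [339.3, 270.7, 56.1], [296.7, 172.6, 51.5], [298.7, 270.6, 66.7]]
(array([0.8537, 1.9635, 0.6924]), np.float64(-0.03282))
```

Regulator's screws lie at 297-340, 172-271, consistent with it seated at 82 mm. Next is the throttle plate.

arm_command(moves=[[1,[0.427,0.982,0],0],[1,[0.427,0.982,0],0],[1,[0.427,0.982,0],0],[1,[0.427,0.982,0],0],[1,[0.427,0.982,0],0],[1,[0.427,0.982,0],0]])

```text
time: 20.75
tool_pos: [0.4304, 0.1471, 0.2344]
tool_rot: [-0.001, 0.161, 0.987, -0.0]
contact_force: [1.5, -0.3, 0.2]
gripper_width: 1.001
grasp_force: 0.0
```

arm_command(moves=[[1,[0.427,0.982,0],-0.0328],[1,[0.427,0.982,0],-0.0328],[1,[0.427,0.982,0],-0.0328],[1,[0.427,0.982,0.3],-0.0328],[1,[0.427,0.982,0.69],-0.0328],[1,[0.427,0.982,0.69],-0.0328],[1,[0.427,0.982,0.69],-0.0328],[1,[0.427,0.982,0.69],-0.0328],[1,[0.427,0.982,0.69],-0.0328],[1,[0.427,0.982,0.69],-0.0328],[1,[0.427,0.982,0.69],-0.0328],[1,[0.427,0.982,0.69],-0.0328],[1,[0.427,0.982,0.69],-0.0328],[1,[0.427,0.982,0.69],-0.0328]])

```text
time: 21.92
tool_pos: [0.418, 0.3058, 0.1323]
tool_rot: [0.001, 0.06, 0.998, 0.0]
contact_force: [1.0, 1.0, -0.5]
gripper_width: 1.001
grasp_force: 0.0
```

```bash
python3 - <<'E'
from h import *
s=manip.state(); print(s["tool_pos"])
t=P["thr"];print(move([t[0]+.0001,t[1]+.0008,.033],t[2]+np.pi/2))
w=manip.grab_frame("wrist"); measure([w],t,.025,False,r=6)
E
```

```text
[0.41799607 0.30579059 0.13233648]
(array([ 0.008 , -0.0013,  0.6622]), np.float64(-6e-05))
pose [ 0.4166  0.3046 -0.1064  0.025   0.0185  0.0429] deg -6.09 rms px 0.65
[[346.0, 143.6, 21.2], [344.9, 266.5, 32.7], [288.8, 146.8, 22.0], [292.3, 268.1, 31.3]]
```

arm_command(moves=[[1,[0.008,-0.001,0.25],0],[1,[0.008,-0.001,0.5],0],[1,[0.008,-0.001,0.62],0],[1,[0.008,-0.001,0.66],0],[1,[0.008,-0.001,0.66],0],[1,[0.008,-0.001,0.66],0],[1,[0.008,-0.001,0.66],0],[-1,[0.008,-0.001,0.66],0],[-1,[0.008,-0.001,0.66],0],[-1,[0.008,-0.001,0.66],0],[-1,[0.008,-0.001,0.66],0],[-1,[0.008,-0.001,0.66],0],[-1,[0.008,-0.001,0.66],0],[-1,[0.008,-0.001,0.66],0],[-1,[0.008,-0.001,0.66],0],[-1,[0.008,-0.001,0.66],0]])

```text
time: 23.3
tool_pos: [0.4173, 0.3062, 0.0338]
tool_rot: [0.001, 0.06, 0.998, 0.0]
contact_force: [-0.3, -0.7, 7.0]
gripper_width: 0.52
grasp_force: 64.3
```

```bash
python3 - <<'E'
from h import *
s=manip.state(); print(s["tool_pos"],toolR(s)[:,1],s["gripper_width"],s["contact_force"])
held([(271,179),(366,179)],s["tool_pos"][2]-.025)
print(move([.4655,-.0227,.19],-.324+np.pi/2))
E
```

```text
[0.4172686  0.30619563 0.03375832] [0.12027698 0.99273985 0.00102147] 0.5195057707783941 [-0.33068588 -0.72634822  6.95398001]
px [[271.2, 179.8, 61.6], [366.4, 179.6, 52.4]] mid [ 0.0422 -0.0009  0.0087] sep 0.0353 tilt deg 0.15
(array([-0.5846, -2.137 , -1.0429]), np.float64(0.03237))
```

arm_command(moves=[[-1,[0,0,-0.15],0],[-1,[0,0,-0.4],0],[-1,[0,0,-0.67],0],[-1,[0,-0.1,-0.9],0],[-1,[-0.1,-0.35,-1],0],[-1,[-0.195,-0.71,-1],0],[-1,[-0.195,-0.71,-1],0],[-1,[-0.195,-0.71,-1],0],[-1,[-0.195,-0.71,-1],0]])

```text
time: 24.1
tool_pos: [0.4321, 0.1958, 0.1816]
tool_rot: [-0.001, 0.061, 0.998, 0.0]
contact_force: [-0.2, -0.2, -2.4]
gripper_width: 0.517
grasp_force: 63.4
```

arm_command(moves=[[-1,[-0.195,-0.71,0],0],[-1,[-0.195,-0.71,0],0],[-1,[-0.195,-0.71,0],0],[-1,[-0.195,-0.71,0],0],[-1,[-0.195,-0.71,0],0]])

```text
time: 24.52
tool_pos: [0.4486, 0.0872, 0.1817]
tool_rot: [-0.001, 0.061, 0.998, 0.0]
contact_force: [-0.2, -0.2, -2.2]
gripper_width: 0.523
grasp_force: 63.6
```

arm_command(moves=[[-1,[-0.195,-0.71,0],0.0324],[-1,[-0.195,-0.71,0],0.0324],[-1,[-0.195,-0.71,0],0.0324],[-1,[-0.195,-0.71,0],0.0324],[-1,[-0.195,-0.71,0.1],0.0324],[-1,[-0.195,-0.71,0.2],0.0324],[-1,[-0.195,-0.71,0.2],0.0324],[-1,[-0.195,-0.71,0.2],0.0324],[-1,[-0.195,-0.71,0.2],0.0324],[-1,[-0.195,-0.71,0.2],0.0324],[-1,[-0.195,-0.71,0.2],0.0324],[-1,[-0.195,-0.71,0.2],0.0324],[-1,[-0.195,-0.71,0.2],0.0324],[-1,[-0.195,-0.71,0.2],0.0324]])

```text
time: 25.68
tool_pos: [0.4652, -0.022, 0.1529]
tool_rot: [0.0, 0.161, 0.987, 0.0]
contact_force: [-0.0, 0.1, -2.3]
gripper_width: 0.519
grasp_force: 63.6
```

```bash
python3 - <<'E'
from h import *
s=manip.state(); print(s["tool_pos"],s["joint_vel"].round(3))
print(move([.4655,-.0217,.1158],-.324+np.pi/2)); held([(271,180),(366,180)],.0088)
E
```

```text
[ 0.46521289 -0.02201267  0.15285499] [-0.002  0.002  0.003 -0.     0.002 -0.002]
(array([-0.001 ,  0.0026,  0.247 ]), np.float64(-4e-05))
px [[271.1, 179.8, 85.3], [366.7, 179.7, 52.0]] mid [ 0.042  -0.0009  0.0088] sep 0.0354 tilt deg 0.08
```

arm_command(moves=[[-1,[0,0.0026,0.06],0],[-1,[0,0.0026,0.09],0],[-1,[0,0.0026,0.09],0],[-1,[0,0.0026,0.11],0],[-1,[0,0.0026,0.13],0],[-1,[0,0.0026,0.15],0],[-1,[0,0.0026,0.17],0],[-1,[0,0.0026,0.19],0],[-1,[0,0.0026,0.21],0],[-1,[0,0.0026,0.23],0],[-1,[0,0.0026,0.24],0],[-1,[0,0.0026,0.25],0],[-1,[0,0.0026,0.25],0],[-1,[0,0.0026,0.25],0]])

```text
time: 26.9
tool_pos: [0.4655, -0.0217, 0.1158]
tool_rot: [0.0, 0.161, 0.987, 0.0]
contact_force: [-2.1, 0.3, 3.3]
gripper_width: 0.52
grasp_force: 64.2
```

Seated at 115.8 mm as computed. I release and rise.

arm_command(moves=[[1,[0,0,0],0],[1,[0,0,0],0],[1,[0,0,0],0],[1,[0,0,0],0],[1,[0,0,-0.1],0],[1,[0,0,-0.3],0],[1,[0.1,0,-0.6],0],[1,[0.15,0,-1],0],[1,[0.15,0,-1],0],[1,[0.15,0,-1],0],[1,[0.15,0,-1],0],[1,[0.15,0,-1],0],[1,[0.15,0,-1],0],[1,[0.15,0,-1],0],[1,[0.15,0,-1],0]])

```text
time: 28.15
tool_pos: [0.4433, -0.0144, 0.2633]
tool_rot: [-0.002, 0.161, 0.987, 0.0]
contact_force: [0.1, 0.3, -0.7]
gripper_width: 1.002
grasp_force: 0.0
```

```bash
python3 - <<'E'
from h import *
w=manip.grab_frame("wrist"); s=manip.state(); print(s["tool_pos"])
q=(.4655,-.0227,-.324)
measure([w],q,.107,True);measure([w],q,.107,False)
t=P["sol"];print(move([t[0],t[1]+.0008,.15],t[2]+np.pi/2))
E
```

```text
[ 0.44343189 -0.01439867  0.26362245]
pose [ 0.4682 -0.0238 -0.3178  0.0993  0.0176  0.0433] deg -18.21 rms px 0.17
[[339.8, 171.6, 44.3], [339.2, 268.6, 59.7], [297.4, 172.2, 52.3], [299.1, 268.6, 65.0]]
pose [ 0.4658 -0.023  -0.3178  0.107   0.0171  0.0422] deg -18.21 rms px 0.28
[[339.8, 171.6, 44.3], [339.2, 268.6, 59.7], [297.4, 172.2, 52.3], [299.1, 268.6, 65.0]]
(array([0.2954, 1.2964, 0.7578]), np.float64(-0.05393))
```

arm_command(moves=[[1,[0.148,0.648,0],0],[1,[0.148,0.648,0],0],[1,[0.148,0.648,0],0],[1,[0.148,0.648,0],0],[1,[0.148,0.648,0],0]])

```text
time: 28.62
tool_pos: [0.4536, 0.0852, 0.2644]
tool_rot: [-0.001, 0.16, 0.987, -0.0]
contact_force: [0.1, -0.4, 0.6]
gripper_width: 1.004
grasp_force: 0.0
```

arm_command(moves=[[1,[0.148,0.648,0],-0.054],[1,[0.148,0.648,0],-0.054],[1,[0.148,0.648,0.25],-0.054],[1,[0.148,0.648,0.5],-0.054],[1,[0.148,0.648,0.75],-0.054],[1,[0.148,0.648,0.75],-0.054],[1,[0.148,0.648,0.75],-0.054],[1,[0.148,0.648,0.75],-0.054],[1,[0.148,0.648,0.75],-0.054],[1,[0.148,0.648,0.75],-0.054],[1,[0.148,0.648,0.75],-0.054],[1,[0.148,0.648,0.75],-0.054]])

```text
time: 29.62
tool_pos: [0.4646, 0.184, 0.1541]
tool_rot: [0.001, -0.007, 1.0, 0.0]
contact_force: [-0.2, -0.0, -0.1]
gripper_width: 1.001
grasp_force: 0.0
```

```bash
python3 - <<'E'
from h import *
s=manip.state(); print(s["tool_pos"])
t=P["sol"];print(move([t[0],t[1]+.0008,.038],t[2]+np.pi/2))
w=manip.grab_frame("wrist"); measure([w],t,.038,False,r=8)
cv2.imwrite("pics/w10.png",w["frame"][:,:,::-1])
E
```

```text
[0.46455209 0.18400427 0.15411376]
(array([1.170e-02, 3.000e-04, 7.741e-01]), np.float64(4e-05))
pose [ 0.4627  0.1821 -0.0024  0.038   0.0169  0.0405] deg -0.14 rms px 1.07
[[342.8, 145.9, 17.2], [340.1, 258.4, 22.3], [294.8, 146.9, 17.6], [291.4, 257.6, 25.9]]
```

View pics/w10.png

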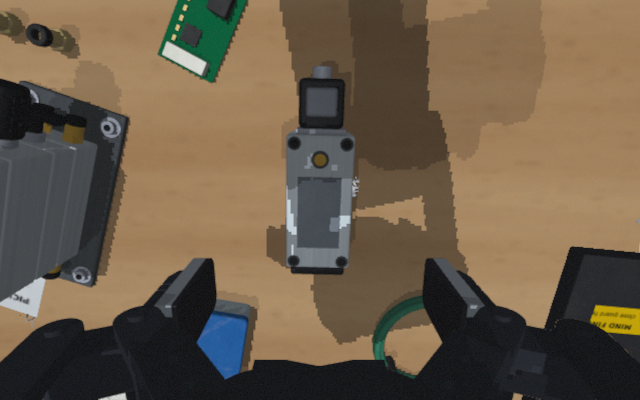

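The solenoid valve is centred, with screws near (294,143), (347,144), (293,262) and (341,261). The stack at left has its long faces flush. I refine the screw positions at this closer scale.

```bash
python3 - <<'E'
from h import *
w=manip.grab_frame("wrist")
o=darks(w,[(294,143),(347,144),(293,262),(341,261)],8,2.2); B=np.array([back(w,u[:2],.038) for u in o])[:,:2]
d=B[2:].mean(0)-B[:2].mean(0)
print(o.round(1).tolist(),B.mean(0),np.degrees(np.arctan2(d[1],d[0])),np.linalg.norm(d)/2,np.linalg.norm(B[1]-B[0])/2,np.linalg.norm(B[2]-B[3])/2)
s=manip.state(); print(s["tool_pos"]); c=B.mean(0); print(move([c[0],c[1]+.0008,.038],.01+np.pi/2))
E
```

```text
[[293.3, 143.5, 34.5], [346.3, 144.5, 33.6], [293.2, 260.8, 47.0], [340.8, 261.5, 46.5]] [0.46267674 0.18286062] -0.44396298850826965 0.04241254624973276 0.017608085424590553 0.017391346549219446
[0.46402684 0.18401653 0.15326664]
(array([ 0.01  , -0.0024,  0.7684]), np.float64(0.0008))
```

arm_command(moves=[[1,[0.007,-0.002,0.25],0.001],[1,[0.007,-0.002,0.5],0.001],[1,[0.007,-0.002,0.7],0.001],[1,[0.007,-0.002,0.765],0.001],[1,[0.007,-0.002,0.765],0.001],[1,[0.007,-0.002,0.765],0.001],[1,[0.007,-0.002,0.765],0.001],[-1,[0.007,-0.002,0.765],0.001],[-1,[0.007,-0.002,0.765],0.001],[-1,[0.007,-0.002,0.765],0.001],[-1,[0.007,-0.002,0.765],0.001],[-1,[0.007,-0.002,0.765],0.001],[-1,[0.007,-0.002,0.765],0.001],[-1,[0.007,-0.002,0.765],0.001],[-1,[0.007,-0.002,0.765],0.001],[-1,[0.007,-0.002,0.765],0.001]])

```text
time: 31.05
tool_pos: [0.4639, 0.1839, 0.0393]
tool_rot: [0.001, -0.004, 1.0, 0.0]
contact_force: [0.1, -1.3, 5.5]
gripper_width: 0.528
grasp_force: 63.6
```

```bash
python3 - <<'E'
from h import *
s=manip.state(); print(s["tool_pos"],toolR(s)[:,1],s["gripper_width"],s["contact_force"])
held([(269,180),(368,180)],s["tool_pos"][2]-.038)
print(move([.4656,-.0227,.184],-.321+np.pi/2))
E
```

```text
[0.46386262 0.18386439 0.03927354] [-8.76287906e-03  9.99961507e-01  4.43434878e-04] 0.5279472202568217 [ 0.07798705 -1.30906356  5.4884395 ]
px [[267.0, 177.7, 24.6], [365.9, 181.3, 27.6]] mid [ 0.044  -0.0016  0.0012] sep 0.0345 tilt deg -2.1
(array([-0.0018, -1.3768, -0.9654]), np.float64(0.05249))
```

arm_command(moves=[[-1,[0,0,-0.15],0],[-1,[0,0,-0.4],0],[-1,[0,0,-0.7],0],[-1,[0,0,-1],0],[-1,[0,-0.2,-1],0],[-1,[0,-0.45,-1],0],[-1,[0,-0.69,-1],0],[-1,[0,-0.69,-1],0],[-1,[0,-0.69,-1],0],[-1,[0,-0.69,-1],0]])

```text
time: 31.93
tool_pos: [0.4629, 0.0802, 0.1867]
tool_rot: [-0.001, -0.004, 1.0, 0.0]
contact_force: [-0.7, -0.6, -3.6]
gripper_width: 0.527
grasp_force: 63.0
```

arm_command(moves=[[-1,[0,-0.69,0],0.0525],[-1,[0,-0.69,0],0.0525],[-1,[0,-0.69,0],0.0525],[-1,[0,-0.69,0],0.0525],[-1,[0,-0.69,0],0.0525],[-1,[0,-0.69,0],0.0525],[-1,[0,-0.69,0],0.0525],[-1,[0,-0.69,0],0.0525],[-1,[0,-0.69,0],0.0525],[-1,[0,-0.69,0],0.0525],[-1,[0,-0.69,0],0.0525],[-1,[0,-0.69,0],0.0525]])

```text
time: 32.93
tool_pos: [0.4645, -0.0231, 0.1878]
tool_rot: [0.0, 0.16, 0.987, 0.0]
contact_force: [0.3, 0.4, -3.1]
gripper_width: 0.529
grasp_force: 63.6
```

```bash
python3 - <<'E'
from h import *
s=manip.state(); print(s["tool_pos"],s["joint_vel"].round(3))
X,s,w=held([(269,180),(368,180)],.0013)
cv2.imwrite("pics/w11.png",w["frame"][:,:,::-1])
E
```

```text
[ 0.46448552 -0.0231285   0.18777687] [-0.003 -0.001 -0.001 -0.     0.001 -0.001]
px [[265.8, 181.3, 38.5], [365.7, 181.5, 28.8]] mid [ 0.043  -0.002   0.0013] sep 0.0349 tilt deg -0.08
```

View pics/w11.png

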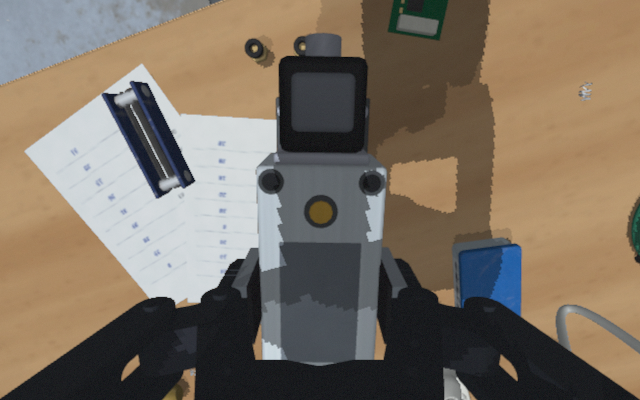

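The solenoid valve is in the hand, straight, with its screws at about (271,181) and (371,181) and the coil towards the wide-pin end. I recompute from these clicks.

```bash
python3 - <<'E'
from h import *
s=manip.state(); w=manip.grab_frame("wrist"); R=toolR(s)
g=w["frame"].mean(2); print(g[181,255:290].round().astype(int).tolist()); print(g[181,355:392].round().astype(int).tolist()); print(g[166:197,270].round().astype(int).tolist())
for uv in [((270.5,181.5),(371.3,181.5))]:
    X=np.array([R.T@(back(w,u,s["tool_pos"][2]-.0013)-s["tool_pos"]) for u in uv]); print(X.round(4),X.mean(0))
for f in (0.8,1.0,1.2): print(f,darks(w,[(271,181),(371,181)],30,f).round(1).tolist())
E
```

```text
[216, 198, 155, 105, 75, 73, 63, 45, 39, 39, 39, 36, 40, 41, 39, 41, 38, 38, 37, 40, 40, 40, 32, 16, 29, 35, 43, 41, 59, 89, 103, 102, 104, 104, 102]
[101, 103, 103, 89, 57, 44, 43, 37, 29, 21, 20, 20, 32, 32, 35, 35, 36, 35, 36, 36, 31, 38, 36, 33, 36, 46, 64, 73, 70, 85, 94, 91, 85, 84, 107, 132, 138]
[150, 169, 153, 89, 75, 76, 68, 47, 44, 41, 40, 41, 37, 39, 40, 41, 36, 41, 39, 40, 40, 37, 36, 40, 50, 68, 73, 86, 142, 193, 192]
[[ 0.0429 -0.0178  0.0013]
 [ 0.043   0.0174  0.0013]] [ 0.04293457 -0.00020287  0.00129846]
0.8 [[270.1, 181.0, 76.0], [370.2, 183.2, 55.0]]
1.0 [[269.0, 182.0, 71.1], [370.7, 183.6, 57.6]]
1.2 [[266.3, 182.4, 58.8], [371.4, 184.5, 45.5]]
```

```bash
python3 - <<'E'
from h import *
print(move([.4664,-.0221,.1463],-.321+np.pi/2))
E
```

```text
(array([-0.0097,  0.0117,  0.2764]), np.float64(-0.0))
```

arm_command(moves=[[-1,[-0.0097,0.0117,0.06],0],[-1,[-0.0097,0.0117,0.1],0],[-1,[-0.0097,0.0117,0.12],0],[-1,[-0.0097,0.0117,0.14],0],[-1,[-0.0097,0.0117,0.16],0],[-1,[-0.0097,0.0117,0.18],0],[-1,[-0.0097,0.0117,0.2],0],[-1,[-0.0097,0.0117,0.22],0],[-1,[-0.0097,0.0117,0.24],0],[-1,[-0.0097,0.0117,0.26],0],[-1,[-0.0097,0.0117,0.27],0],[-1,[-0.0097,0.0117,0.278],0],[-1,[-0.0097,0.0117,0.278],0],[-1,[-0.0097,0.0117,0.278],0]])

```text
time: 34.2
tool_pos: [0.4666, -0.0222, 0.1463]
tool_rot: [0.0, 0.16, 0.987, -0.0]
contact_force: [-0.4, 0.6, -2.7]
gripper_width: 0.525
grasp_force: 63.6
```

arm_command(moves=[[-1,[0,0,0.006],0],[-1,[0,0,0.012],0],[-1,[0,0,0.012],0],[-1,[0,0,0.012],0]])

```text
time: 34.53
tool_pos: [0.4669, -0.0222, 0.1462]
tool_rot: [0.0, 0.16, 0.987, -0.0]
contact_force: [-5.6, 0.9, 6.2]
gripper_width: 0.526
grasp_force: 64.8
```

Contact at 146.2 mm, which is the seated height. I release, rise, and back off for a final look.

arm_command(moves=[[1,[0,0,0],0],[1,[0,0,0],0],[1,[0,0,0],0],[1,[0,0,0],0],[1,[0,0,-0.1],0],[1,[0,0,-0.3],0],[1,[0.1,0,-0.6],0],[1,[0.15,0,-1],0],[1,[0.15,0,-1],0],[1,[0.15,0,-1],0],[1,[0.15,0,-1],0]])

```text
time: 35.45
tool_pos: [0.4459, -0.0152, 0.2964]
tool_rot: [0.002, 0.16, 0.987, -0.0]
contact_force: [-0.0, -0.8, -1.2]
gripper_width: 0.998
grasp_force: 0.0
```

arm_command(moves=[[1,[0,1,0],0],[1,[0,1,0],0],[1,[0,1,0],0],[1,[0,1,0],0],[1,[0,1,0],0],[1,[0,1,0],0],[1,[0,1,0],0],[1,[0,1,0],0]])

```text
time: 36.12
tool_pos: [0.492, 0.1264, 0.293]
tool_rot: [-0.001, 0.16, 0.987, -0.0]
contact_force: [0.1, 0.9, 1.0]
gripper_width: 1.0
grasp_force: 0.0
```

```bash
python3 - <<'E'
from h import *
w=manip.grab_frame("wrist"); sc=manip.grab_frame("scene"); print(manip.state()["tool_pos"])
a=cv2.resize(w["frame"][100:400,0:300],(600,600),interpolation=cv2.INTER_CUBIC)
cv2.imwrite("pics/w12.png",a[:,:,::-1])
b=sc["frame"][150:330,190:450]; cv2.imwrite("pics/s12.png",cv2.resize(b,(800,554),interpolation=cv2.INTER_CUBIC)[:,:,::-1])
E
```

```text
[0.49216537 0.12630666 0.2938266 ]
```

View pics/w12.png

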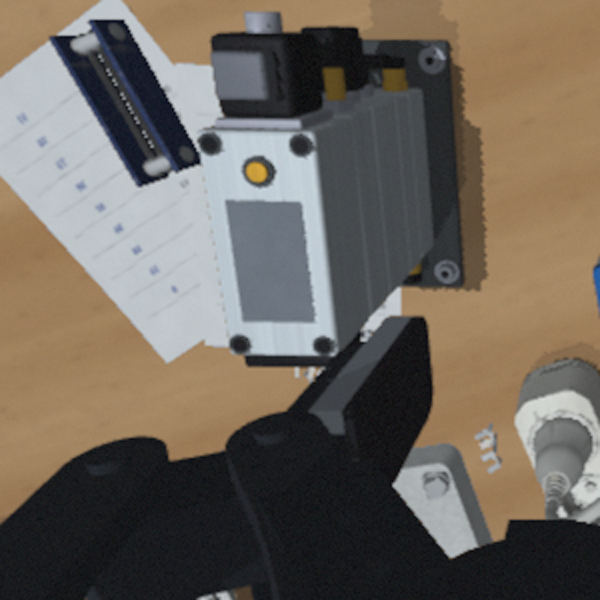

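View pics/s12.png

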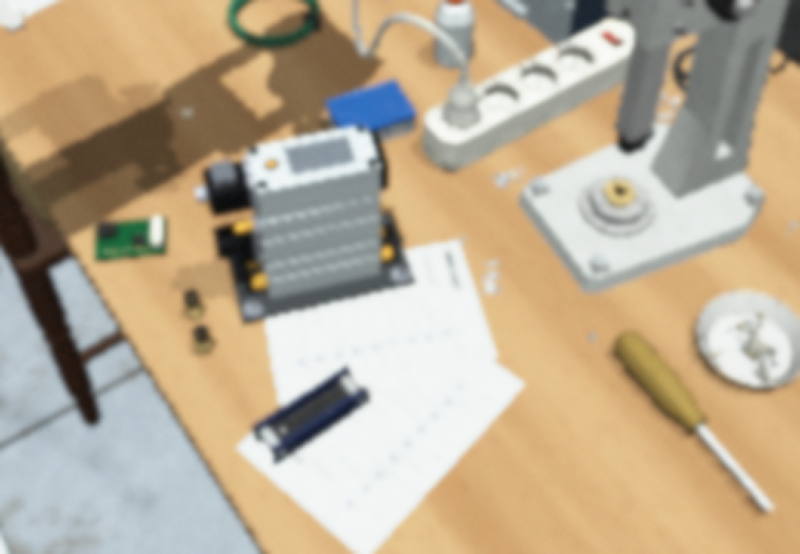

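The four modules form one flush block without gaps: side face at (325-430, 130-340) in the wrist crop, all operating ends towards the robot. The hex keys, box, bottle and screwdriver stand where they were, so I hand in the job.

```bash
python3 -c "
from plant import manip
print(manip.job_done())"
```

```text
the job is handed in; nothing more can be done
None
```

The valve stack is built and handed in after about 36 s of the 138 s: shut-off plate, regulator, throttle plate and solenoid valve, seated flush with all operating ends at the wide-pin end and the hex keys, box, bottle and screwdriver left where they were.

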